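Scoop spare drawer knobs from the tray into the dish

ROBOT

A 6-joint arm with a two-finger parallel gripper is mounted at the origin on the work surface. World frame = base frame: x ahead of the robot, y to its left, z up, the work surface at z = 0. Lengths are in mm, angles in rad, forces in N, time in s.
With the tool pointing down it reaches from about 275 to 850 mm from the base axis. Payload 19 kg.
Tool frame: the origin (TCP) lies midway between the tips of the shut fingers; the grasp point (between the pads) lies 19 mm behind it; z points along the fingers, y is the line along which they close (so a half turn about z gives the same grasp; the last joint's range is limited). The gripper opens to 85 mm and grips with 20 to 120 N. Pads are 22 mm wide; open, the fingers measure 114 mm over their backs; the gripper's body (76 mm by 85 mm) begins 54 mm behind the grasp point. The pads swing forward as they close: fully open they stand 13 mm farther back than shut.
Start: joints at [1.202, 0.15, 1.437, -0, 1.554, -0.134], TCP at [133.779, 559.19, 231.267] pointing down, gripper open.
Joint ranges: [-2.8, 2.8], [-0.68, 2.1], [0.12, 2.68], [-1.39, 4.53], [0.16, 2.79], [-2.81, 2.81]. Speed limits (rad/s): [1.89, 1.89, 2.22, 3.01, 3.01, 3.01].

INTERFACE

Orientations are given as a rotation vector (axis times angle).
In Python, from bench import observe, read_camera, calibration, sign_off gives the robot as it stands.
- The arm moves only by the shell command python3 -m creep 'ROWS' [FORCE]. ROWS is JSON, a list of rows, each an object with "delta_pos": the shift along the world's x, y, z as a fraction of full scale, a list of three; "dr": the turn, a rotation vector about the world's x, y, z as a fraction of full scale, a list of three; "hand": the closure, from -1 (fully open) to 1 (shut). In form: [{"delta_pos": [x, y, z], "dr": [ax, ay, az], "hand": hand}, ...]. A call has 1 to 20 rows; each row is the pose to reach, as a shift and turn from the pose commanded when the call began; what a row does not reach only later rows make up. Full scale, the value 1, is 0.1 m for a shift and 120 degrees for a turn. A row lasts 1/8 s, in which the tool goes at most 62.5 mm and 10.7 degrees, less where a joint would pass 70% of its speed; a pose out of reach is approached as far as the arm can. A call with a number of a shift or a turn outside -1 to 1 is refused whole. A call with a gripper value outside its range is refused whole. The fingers move at their own pace and stop on an object; FORCE is the grip in N (left out, the last holds). Time passes only in rows, so rows that repeat a pose let the fingers close. It gives the time, the measured TCP pose, the force, the opening and the grip force at its end, in the units of the state.
- observe(): the state, without advancing time (a new reading comes with each control period).
- read_camera(name): name is "scene" or "top" or "wrist"; returns the picture (480x640x3 uint8, red, green, blue); there is no depth.
- calibration(name): a dict with "K" (3x3 intrinsics, pixels), "k1" (the pictures are not rectified: a ray, as slopes to the right and down, at radius r is drawn at 1 + k1 r^2 times it, then the intrinsics apply), "eye" and "orientation" of the camera in the world. Camera axes: x right, y down, z forward; pixel columns grow to the right and rows downward; lengths in mm; the calibration is good to about 2 mm. A picture is of the moment at which its call begins: read the wrist's pose just before it. calibration takes no time and is no camera call; for the wrist camera it gives the pose at the moment of the call.
- sign_off(): hands the job in; it is judged then, once.
The state is a dict: "time": time; "joints": joint angles; "dq": joint speeds; "joint_torque": joint torques, N m; "position": TCP position; "eef_rot": TCP orientation; "contact_force": force on the tool from outside, world axes, zero at the start; "wrist_torque": the same for the moment, N m; "opening": opening from 0.0 (shut) to 1.0 (fully open); "finger_force": force on a finger pad.
Only numpy, scipy, OpenCV 4.12 (cv2) and the standard library are available. Lean on these libraries where they do the work, as an engineer would, in place of code of your own. Each camera call takes 0.05 s, during which the arm holds its last target. There are 200 camera calls.

TASK

Use the steel hand scoop to move at least two of the six wooden drawer knobs from the tray into the large empty dish, without touching the knobs with the gripper. No knob may end up anywhere but in the dish or the tray. Finish by laying the scoop flat on the shelf board again, and leave the dish where it stands and the other things alone.

Things in the scene. Friction and masses are not known exactly. Their poses are not given: they have to be found in the camera images.
- tray: shallow open grey plastic tray, 245 mm (its x) by 200 mm (its y) outside, 40 mm high, walls and floor 5 mm thick, fixed to the shelf board. Origin: centre of its underside, on the board. At the start the six knobs lie in the middle of its half towards -x (the end nearer the robot), and the +x half is bare.
- scoop: steel scoop, wooden handle, 220 mm long, 0.2 kg. Pan 100 mm long (x), 116 mm wide (y), walls 2.5 mm; open at its -x end, where the floor thins from 4 to 1.5 mm (the lip); side walls 36 mm high at the back, 18 mm at the front; back wall 36 mm high at +x. Origin: centre of the pan's underside; x points from lip to handle, z up. At the start it lies flat with its handle away from the robot
- scoop_grip (a point): good place to grip, on the axis of the scoop's handle: 90 mm along x from the scoop's origin and 62 mm above the pan's underside. The handle is a level bar along x, 22 mm wide (y) and 22 mm high, from x = 60 to 170 mm, joined to the pan's back wall by a steel strap
- scoop_lip (a point): middle of the scoop's open front edge, on the underside, 50 mm from the scoop's origin towards -x
- dish: large empty white ceramic dish with steep sides, 180 mm across the rim, 168 mm at the foot, 50 mm high, wall 5 mm, floor 6 mm thick, about 0.6 kg, loose. Origin: centre of its underside. It stands on one side of the tray and the scoop lies on the other; which is which varies
- screwdriver: bystander: screwdriver 200 mm long lying on the board; leave alone
- torch: bystander: plastic torch 195 mm long, 42 mm high, lying at the back; leave alone
- screw_dish: bystander: small ceramic dish of screws, 90 mm across, 30 mm high; leave alone
- tape: bystander: tape measure, 70 mm long, 62 mm high, at the back; leave alone
- knob1: wooden drawer knob, one of six alike: a 30 mm ball with a stub of neck 17 mm thick that ends 20 mm from the ball's centre; 20 g. Origin: the ball's centre; the neck points along x, drooping 20 degrees. At the start it lies on its side in the tray, origin 20 mm above the board (15 mm above the tray's floor); pushed, it rolls and slides
- knob2: wooden drawer knob, one of six alike: a 30 mm ball with a stub of neck 17 mm thick that ends 20 mm from the ball's centre; 20 g. Origin: the ball's centre; the neck points along x, drooping 20 degrees. At the start it lies on its side in the tray, origin 20 mm above the board (15 mm above the tray's floor); pushed, it rolls and slides
- knob3: wooden drawer knob, one of six alike: a 30 mm ball with a stub of neck 17 mm thick that ends 20 mm from the ball's centre; 20 g. Origin: the ball's centre; the neck points along x, drooping 20 degrees. At the start it lies on its side in the tray, origin 20 mm above the board (15 mm above the tray's floor); pushed, it rolls and slides
- knob4: wooden drawer knob, one of six alike: a 30 mm ball with a stub of neck 17 mm thick that ends 20 mm from the ball's centre; 20 g. Origin: the ball's centre; the neck points along x, drooping 20 degrees. At the start it lies on its side in the tray, origin 20 mm above the board (15 mm above the tray's floor); pushed, it rolls and slides
- knob5: wooden drawer knob, one of six alike: a 30 mm ball with a stub of neck 17 mm thick that ends 20 mm from the ball's centre; 20 g. Origin: the ball's centre; the neck points along x, drooping 20 degrees. At the start it lies on its side in the tray, origin 20 mm above the board (15 mm above the tray's floor); pushed, it rolls and slides
- knob6: wooden drawer knob, one of six alike: a 30 mm ball with a stub of neck 17 mm thick that ends 20 mm from the ball's centre; 20 g. Origin: the ball's centre; the neck points along x, drooping 20 degrees. At the start it lies on its side in the tray, origin 20 mm above the board (15 mm above the tray's floor); pushed, it rolls and slides
Not all that is in view belongs to the job. Leave any blue or white look-alike of the knob5 alone.

How it is judged:
By the outcome, as a careful person would: the job done as asked, in the order asked, and still so for the second after the job is handed in, with the robot touching nothing.
It also fails if it takes over 72 s, if anything falls off the work surface, if the arm or the gripper's body presses on something with over 40 N, if the wrist force passes 120 N, or if a joint passes its speed limit or range.

## Working session

There is one attempt and no reset: what is moved stays moved. The work goes in short steps, Python scripts to look and compute and a shell command to move; the robot and the scene stay as the last step left them, time stands still between calls to the robot, and variables do not carry over. Pictures are saved under pics/ and viewed, at most 10 in all, crops included, and the job is handed in when it is done.

```bash
mkdir -p pics; ls
cat > h.py <<'E'
import numpy as np, cv2
from bench import observe, read_camera, calibration
from scipy.spatial.transform import Rotation as R
def rot(c):
    o=np.array(c["orientation"],float)
    return o if o.shape==(3,3) else (R.from_rotvec(o).as_matrix() if o.size==3 else R.from_quat(o).as_matrix())
def ray(c,uv):
    K=np.array(c["K"]);uv=np.array(uv,float).reshape(-1,1,2)
    d=cv2.undistortPoints(uv,K,np.array([c["k1"],0,0,0,0.]))[:,0]
    return np.c_[d,np.ones(len(d))]@rot(c).T
def onz(c,uv,z):
    d=ray(c,uv);e=np.array(c["eye"]);return e+d*((z-e[2])/d[:,2])[:,None]
def snap(n,f):
    c=calibration(n);im=read_camera(n);cv2.imwrite(f"pics/{f}.png",im[:,:,::-1]);return c,im
E
python3 - <<'E'
from h import *
for n in("top","scene"):
    c,_=snap(n,n+"0");print(c)
print(observe())
E
```

```text
pics
{'K': array([[593.42119794,   0.        , 320.11098795],
       [  0.        , 593.42119794, 236.05438886],
       [  0.        ,   0.        ,   1.        ]]), 'k1': -0.0935614175035065, 'eye': array([ 449.86880412,   -8.33759184, 1084.36044818]), 'orientation': array([-2.1767022 ,  2.12582171, -0.12503122])}
{'K': array([[588.49171402,   0.        , 310.40896641],
       [  0.        , 588.49171402, 231.68071195],
       [  0.        ,   0.        ,   1.        ]]), 'k1': -0.18592966327901705, 'eye': array([1198.06893305, -208.74544883,  826.38904813]), 'orientation': array([-2.04366966, -1.45809104,  0.54883613])}
{'time': 0.1, 'joints': array([ 1.20200440e+00,  1.50931074e-01,  1.43790670e+00, -1.71518555e-07,
        1.55377576e+00, -1.33996939e-01]), 'dq': array([-0.00036744, -0.00083454, -0.00191756, -0.0017831 , -0.0007592 ,
        0.00181761]), 'joint_torque': array([ 5.46891417e-03, -7.14365959e+01, -5.71813381e+01, -1.31044249e-05,
        6.89874811e-03, -2.22199577e-05]), 'position': array([133.71693026, 559.0359337 , 230.76863022]), 'eef_rot': array([-3.67938733e-01, -3.11971611e+00,  1.55312179e-03]), 'contact_force': array([ 0.11308025, -0.422718  ,  0.95917713]), 'wrist_torque': array([0.02597873, 0.01583651, 0.05224735]), 'finger_force': 0.0, 'opening': 0.9993461408426847}
```

View pics/top0.png

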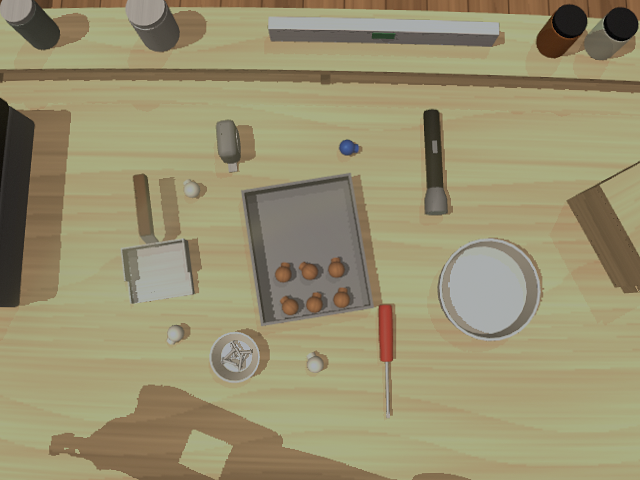

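View pics/scene0.png

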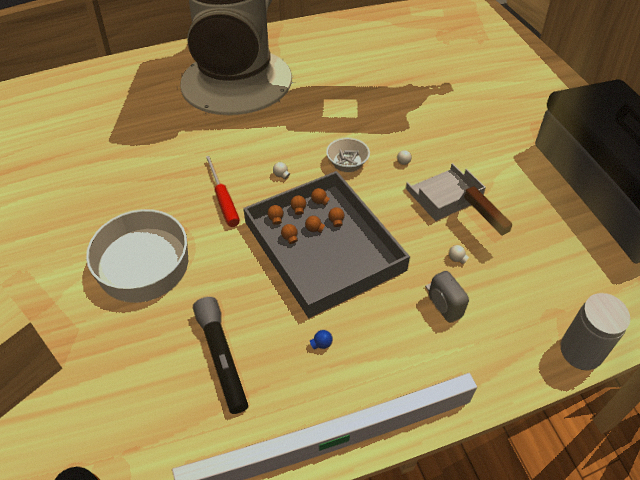

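Top view: the tray is centred near (307,250), with six brown knobs at (283,273), (309,271), (336,268), (290,306), (315,304) and (342,299). The scoop is at (160,270) with its handle up at (143,205), and the dish is at (490,289). The look-alikes are white at (192,189), (175,333) and (315,364), and blue at (347,148). All four are outside the tray, and only the brown ones inside fit the description.

Run:
```python
from h import *
c=calibration("top");im=cv2.imread("pics/top0.png");hsv=cv2.cvtColor(im,cv2.COLOR_BGR2HSV)
np.set_printoptions(precision=1,suppress=True)
t=onz(c,[(243,191),(351,175),(371,305),(262,325)],40)[:,:2];print("tray",t,t.mean(0),[np.linalg.norm(t[i]-t[i-1]) for i in range(4)])
e=(t[0]+t[1]-t[2]-t[3]);print("yaw",np.degrees(np.arctan2(e[1],e[0])))
print("knobs",onz(c,[(283,273),(309,271),(336,268),(290,306),(315,304),(342,299)],20)[:,:2])
print("hsv handle",hsv[200,143],hsv[271,283],hsv[180,170], hsv[170,165])
b=onz(c,[(122,248),(187,240)],36);f=onz(c,[(131,303),(193,295)],18)
print("scoop back",b,"front",f, np.linalg.norm(b[0]-b[1]),np.linalg.norm(f[0]-f[1]))
m=(cv2.inRange(hsv,(0,60,40),(16,255,150)));sub=np.zeros_like(m);sub[165:245,125:158]=m[165:245,125:158]
ct=max(cv2.findContours(sub,0,2)[0],key=cv2.contourArea);bx=cv2.boxPoints(cv2.minAreaRect(ct));print(bx,onz(c,bx,73)[:,:2])
print("dish",onz(c,[(490,289),(439,289),(541,289),(490,239),(490,339)],50)[:,:2])
big=cv2.resize(im[160:320,110:390],None,fx=2.8,fy=2.8,interpolation=2);cv2.imwrite("pics/crop1.png",big)
```

```text
tray [[660.7 144.5]
 [694.3 -48.9]
 [462.8 -88.1]
 [423.3 101.7]] [560.3  27.3] [np.float64(241.22102776589227), np.float64(196.30773383690166), np.float64(234.81512676824585), np.float64(193.7930685213095)]
yaw 9.908909422999697
knobs [[516.4  69.2]
 [521.2  22.6]
 [527.7 -25.8]
 [457.8  54.9]
 [462.5  10.3]
 [472.5 -37.6]]
hsv handle [ 16 109 115] [ 13 139 138] [ 20  91 137] [ 24  73 168]
scoop back [[552.9 360.1  36. ]
 [570.2 242.2  36. ]] front [[455.1 343.5  18. ]
 [472.8 230.6  18. ]] 119.18366793538037 114.34682690625344
[[132.8 175.5]
 [142.8 174.3]
 [146.5 203.8]
 [136.5 205.1]] [[678.1 336.5]
 [680.7 318.7]
 [627.9 308.6]
 [625.4 326.3]]
dish [[ 494.6 -295.3]
 [ 492.9 -205.5]
 [ 496.3 -386.3]
 [ 582.7 -296.2]
 [ 408.  -294.9]]
```

View pics/crop1.png

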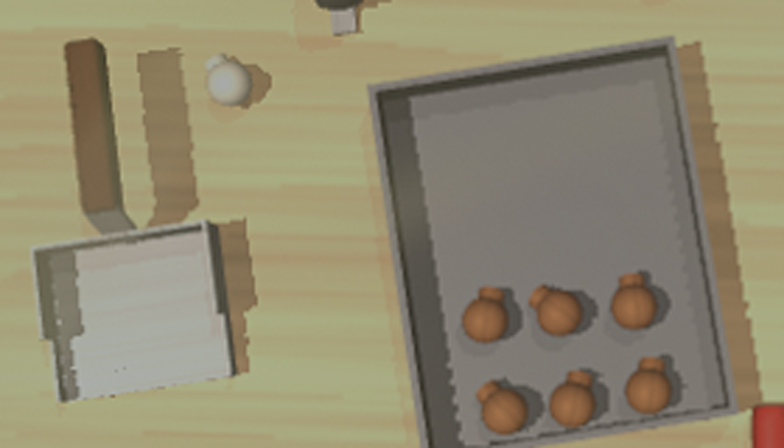

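The crop confirms six brown knobs inside the tray and a white look-alike outside it, and the scoop's handle runs towards +x. The measured sizes agree with those given: tray about 240 x 195, pan about 117 wide, dish about 178. I'll move above the handle and check with the wrist camera.

```bash
python3 -m creep '[{"delta_pos":[0.5,-0.3,0],"dr":[0,0,0.09],"hand":-1},{"delta_pos":[0.95,-0.5,0],"dr":[0,0,0.18],"hand":-1},{"delta_pos":[0.95,-0.5,0],"dr":[0,0,0.182],"hand":-1}]' | tail -c 300
for i in 1 2 3; do python3 -m creep '[{"delta_pos":[0.5,-0.25,0],"dr":[0,0,0],"hand":-1},{"delta_pos":[0.95,-0.5,0],"dr":[0,0,0],"hand":-1},{"delta_pos":[0.95,-0.5,0],"dr":[0,0,0],"hand":-1}]' | tail -c 300; done
python3 -m creep '[{"delta_pos":[0.5,-0.26,-0.2],"dr":[0,0,0],"hand":-1},{"delta_pos":[0.85,-0.5,-0.3],"dr":[0,0,0],"hand":-1},{"delta_pos":[0.85,-0.5,-0.3],"dr":[0,0,0],"hand":-1},{"delta_pos":[0.85,-0.5,-0.3],"dr":[0,0,0],"hand":-1}]'
python3 - <<'E'
from h import *
s=observe();print(s["position"],s["eef_rot"],s["joints"],s["time"]);c,_=snap("wrist","w1");print(c["eye"],rot(c))
E
```

```text
time: 0.48
position: [231.1, 507.8, 230.9]
eef_rot: [-0.231, 3.133, -0.001]
contact_force: [0.2, -0.3, 0.1]
opening: 0.997
finger_force: 0.0
time: 0.85
position: [326.2, 457.5, 230.7]
eef_rot: [0.224, -3.133, 0.002]
contact_force: [-0.1, 0.3, 0.1]
opening: 1.003
finger_force: 0.0
time: 1.23
position: [420.6, 407.9, 230.6]
eef_rot: [0.225, -3.133, 0.001]
contact_force: [-1.9, 0.1, 0.3]
opening: 1.005
finger_force: 0.0
time: 1.6
position: [515.2, 358.2, 230.4]
eef_rot: [0.226, -3.132, 0.001]
contact_force: [-0.6, -0.3, -0.8]
opening: 1.007
finger_force: 0.0
time: 2.1
position: [597.7, 310.4, 201.4]
eef_rot: [0.231, -3.133, -0.001]
contact_force: [-0.0, 0.3, 1.5]
opening: 0.997
finger_force: 0.0
[597.74380184 310.4266817  201.43031485] [ 2.31116628e-01 -3.13275176e+00 -5.43999119e-04] [ 3.64514974e-01  3.67221910e-01  1.22746907e+00  4.25758902e-04
  1.54711578e+00 -1.35357330e+00] 2.1
[516.32004782 297.88292641 344.42435782] [[-1.45556923e-01  9.38429274e-01  3.13310836e-01]
 [ 9.89349821e-01  1.37957782e-01  4.64174664e-02]
 [ 3.35841455e-04  3.16730403e-01 -9.48515545e-01]]
```

View pics/w1.png

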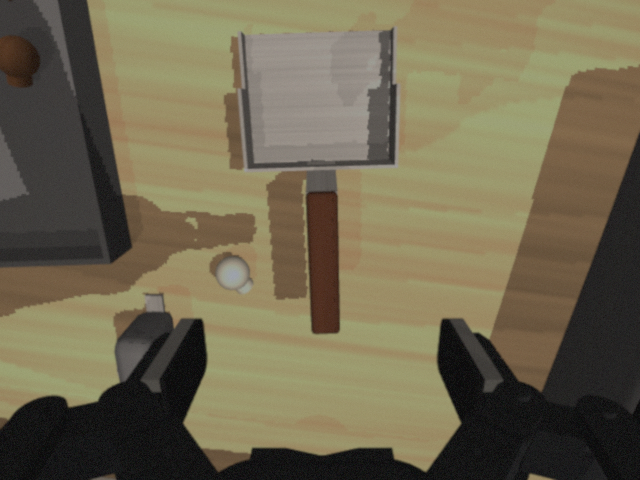

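The wrist view shows the handle from (321,192) to (326,332) and the pan back edge at (247,169)–(396,165). There is a white look-alike at (233,272), clear of the fingers.

Run:
```python
from h import *
np.set_printoptions(precision=1,suppress=True)
c=calibration("wrist")
p=onz(c,[(307,192),(336,192),(313,333),(339,331)],73);print(p)
a=(p[0]+p[1])/2;b=(p[2]+p[3])/2;d=b-a;print(a,b,np.linalg.norm(d),np.degrees(np.arctan2(d[1],d[0])),"grip",a+d/np.linalg.norm(d)*30, b-d/np.linalg.norm(d)*80)
q=onz(c,[(247,169),(396,165)],36);print(q,np.linalg.norm(q[0]-q[1]))
print(onz(c,[(240,35),(394,29)],18))
```

```text
[[573.4 296.5  73. ]
 [570.5 315.9  73. ]
 [680.7 315.7  73. ]
 [676.1 335.1  73. ]]
[571.9 306.2  73. ] [678.4 325.4  73. ] 108.18102006101468 10.202957574013325 grip [601.5 311.5  73. ] [599.7 311.2  73. ]
[[570.2 249.   36. ]
 [550.8 359.9  36. ]] 112.56408630303083
[[476.6 232.   18. ]
 [456.2 342.5  18. ]]
```

```bash
python3 -m creep '[{"delta_pos":[0.03,0.01,-0.3],"dr":[0,0,0.013],"hand":-1},{"delta_pos":[0.03,0.01,-0.6],"dr":[0,0,0.013],"hand":-1},{"delta_pos":[0.03,0.01,-0.9],"dr":[0,0,0.013],"hand":-1},{"delta_pos":[0.03,0.01,-1],"dr":[0,0,0.013],"hand":-1}]' |head -3
python3 -m creep '[{"delta_pos":[0,0,-0.2],"dr":[0,0,0],"hand":-1},{"delta_pos":[0,0,-0.4],"dr":[0,0,0],"hand":-1},{"delta_pos":[0,0,-0.55],"dr":[0,0,0],"hand":-1},{"delta_pos":[0,0,-0.58],"dr":[0,0,0],"hand":-1},{"delta_pos":[0,0,-0.58],"dr":[0,0,0],"hand":-1}]'
python3 -m creep '[{"delta_pos":[0,0,0],"dr":[0,0,0],"hand":1},{"delta_pos":[0,0,0],"dr":[0,0,0],"hand":1},{"delta_pos":[0,0,0],"dr":[0,0,0],"hand":1},{"delta_pos":[0,0,0],"dr":[0,0,0],"hand":1},{"delta_pos":[0,0,0],"dr":[0,0,0],"hand":1},{"delta_pos":[0,0,0],"dr":[0,0,0],"hand":1},{"delta_pos":[0,0,0],"dr":[0,0,0],"hand":1},{"delta_pos":[0,0,0],"dr":[0,0,0],"hand":1}]' 100
```

```text
time: 2.65
position: [600.3, 311.1, 100.2]
eef_rot: [0.274, -3.128, 0.001]
time: 3.28
position: [602.0, 310.2, 43.5]
eef_rot: [-0.272, 3.13, -0.0]
contact_force: [0.3, 0.0, 0.5]
opening: 0.999
finger_force: 0.0
time: 4.28
position: [601.9, 310.3, 43.6]
eef_rot: [-0.272, 3.129, 0.0]
contact_force: [0.3, 0.5, 5.3]
opening: 0.241
finger_force: 97.6
```

Gripped at 97.6 N. Next I lift it and carry it over the tray's bare half.

```bash
python3 -m creep '[{"delta_pos":[0,0,0.15],"dr":[0,0,0],"hand":1},{"delta_pos":[0,0,0.4],"dr":[0,0,0],"hand":1},{"delta_pos":[0,0,0.7],"dr":[0,0,0],"hand":1},{"delta_pos":[0,0,0.9],"dr":[0,0,0],"hand":1},{"delta_pos":[0,0,1],"dr":[0,0,0],"hand":1}]'
python3 -m creep '[{"delta_pos":[0.1,-0.2,0],"dr":[0,0,0],"hand":1},{"delta_pos":[0.2,-0.5,0],"dr":[0,0,0],"hand":1},{"delta_pos":[0.4,-0.8,0],"dr":[0,0,0],"hand":1},{"delta_pos":[0.48,-1,0],"dr":[0,0,0],"hand":1}]'|head -3
python3 -m creep '[{"delta_pos":[0.1,-0.3,0],"dr":[0,0,0],"hand":1},{"delta_pos":[0.2,-0.6,0],"dr":[0,0,0],"hand":1},{"delta_pos":[0.4,-0.9,0],"dr":[0,0,0],"hand":1},{"delta_pos":[0.48,-1,0],"dr":[0,0,0],"hand":1}]'|head -3
python3 -m creep '[{"delta_pos":[0,-0.2,0],"dr":[0,0,0],"hand":1},{"delta_pos":[0,-0.3,0],"dr":[0,0,0],"hand":1},{"delta_pos":[0,-0.3,0],"dr":[0,0,0],"hand":1},{"delta_pos":[0,-0.3,0],"dr":[0,0,0],"hand":1}]'
python3 - <<'E'
from h import *
c,_=snap("wrist","w2")
E
```

```text
time: 4.9
position: [602.0, 310.3, 144.6]
eef_rot: [-0.272, 3.129, 0.0]
contact_force: [1.0, -0.7, -2.6]
opening: 0.242
finger_force: 97.9
time: 5.4
position: [650.4, 208.0, 142.1]
eef_rot: [0.27, -3.128, 0.001]
time: 5.9
position: [698.2, 108.1, 142.5]
eef_rot: [0.27, -3.129, 0.0]
time: 6.4
position: [697.6, 80.8, 143.4]
eef_rot: [-0.273, 3.13, 0.0]
contact_force: [-0.5, -0.8, -1.9]
opening: 0.237
finger_force: 98.2
```

View pics/w2.png

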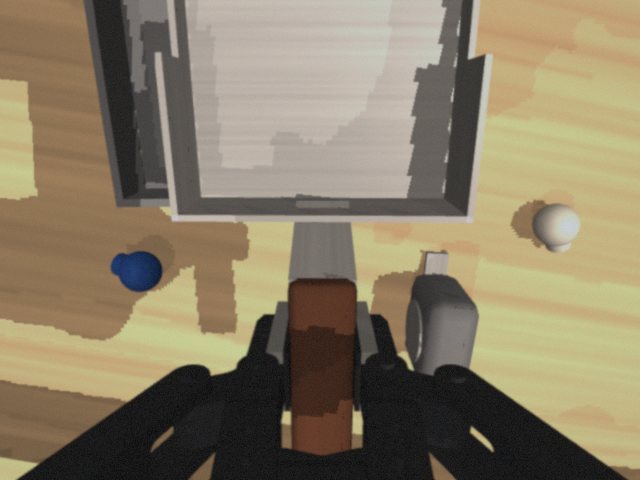

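The scoop is held level. Tray corner shows at (117,206), the tape measure at (440,320), and the pan back edge along row 219.

Run:
```python
from h import *
np.set_printoptions(precision=1,suppress=True)
c=calibration("wrist");o=np.array([560.3,27.3]);a=np.radians(9.9);M=np.array([[np.cos(a),np.sin(a)],[-np.sin(a),np.cos(a)]])
f=lambda uv,z:(onz(c,uv,z)[:,:2]-o)@M.T
print("tray outer corner exp (122.5,-100):",f([(117,206),(86,0)],40))
print("pan back edge",f([(173,219),(473,219)],136))
print("tape top",f([(413,275),(476,315),(443,275)],62),"blue",f([(140,271)],15))
s=observe();print("tcp",M@(s["position"][:2]-o))
```

```text
tray outer corner exp (122.5,-100): [[121.8 -99.4]
 [  6.6 -99.5]]
pan back edge [[103.7 -28.4]
 [103.7  86.9]]
tape top [[158.9  83.4]
 [186.1 124.9]
 [159.  101.5]] blue [[ 176.3 -103.1]]
tcp [144.5  29.2]
```

The predictions match to within 1 mm. Lowering into the tray.

```bash
python3 -m creep '[{"delta_pos":[0,0,-0.2],"dr":[0,0,0],"hand":1},{"delta_pos":[0,0,-0.5],"dr":[0,0,0],"hand":1},{"delta_pos":[0,0,-0.75],"dr":[0,0,0],"hand":1},{"delta_pos":[0,0,-0.88],"dr":[0,0,0],"hand":1},{"delta_pos":[0,0,-0.92],"dr":[0,0,0],"hand":1},{"delta_pos":[0,0,-0.93],"dr":[0,0,0],"hand":1}]'
python3 -m creep '[{"delta_pos":[0,0,-0.01],"dr":[0,0,0],"hand":1},{"delta_pos":[0,0,-0.02],"dr":[0,0,0],"hand":1},{"delta_pos":[0,0,-0.02],"dr":[0,0,0],"hand":1}]'
```

```text
time: 7.2
position: [698.0, 80.3, 50.7]
eef_rot: [-0.272, 3.129, -0.0]
contact_force: [-0.1, -0.4, -1.8]
opening: 0.235
finger_force: 98.2
time: 7.58
position: [698.1, 80.2, 48.8]
eef_rot: [-0.272, 3.129, -0.0]
contact_force: [1.3, -0.5, 0.7]
opening: 0.236
finger_force: 98.9
```

```bash
python3 -m creep '[{"delta_pos":[-0.05,-0.009,-0.004],"dr":[0,0,0],"hand":1},{"delta_pos":[-0.12,-0.02,-0.004],"dr":[0,0,0],"hand":1},{"delta_pos":[-0.2,-0.035,-0.004],"dr":[0,0,0],"hand":1},{"delta_pos":[-0.28,-0.049,-0.004],"dr":[0,0,0],"hand":1},{"delta_pos":[-0.36,-0.063,-0.004],"dr":[0,0,0],"hand":1},{"delta_pos":[-0.44,-0.077,-0.004],"dr":[0,0,0],"hand":1},{"delta_pos":[-0.52,-0.091,-0.004],"dr":[0,0,0],"hand":1},{"delta_pos":[-0.6,-0.105,-0.004],"dr":[0,0,0],"hand":1},{"delta_pos":[-0.68,-0.119,-0.004],"dr":[0,0,0],"hand":1},{"delta_pos":[-0.76,-0.133,-0.004],"dr":[0,0,0],"hand":1},{"delta_pos":[-0.84,-0.147,-0.004],"dr":[0,0,0],"hand":1},{"delta_pos":[-0.88,-0.154,-0.004],"dr":[0,0,0],"hand":1}]'
python3 -m creep '[{"delta_pos":[-0.06,-0.01,0],"dr":[0,0,0],"hand":1},{"delta_pos":[-0.12,-0.021,0],"dr":[0,0,0],"hand":1},{"delta_pos":[-0.18,-0.031,0],"dr":[0,0,0],"hand":1},{"delta_pos":[-0.24,-0.042,0],"dr":[0,0,0],"hand":1},{"delta_pos":[-0.28,-0.049,0],"dr":[0,0,0],"hand":1},{"delta_pos":[-0.28,-0.049,0],"dr":[0,0,0],"hand":1}]'
python3 - <<'E'
from h import *
c,a=snap("wrist","w3");_,b=snap("top","t3")
x=cv2.resize(b[160:340,220:400],(480,480));cv2.imwrite("pics/m3.png",cv2.resize(np.hstack([a,x]),(800,343))[:,:,::-1])
E
```

```text
time: 9.07
position: [610.0, 64.7, 48.8]
eef_rot: [-0.272, 3.128, -0.0]
contact_force: [4.8, 0.6, 5.0]
opening: 0.241
finger_force: 99.4
time: 9.82
position: [581.9, 59.8, 48.7]
eef_rot: [-0.272, 3.128, -0.0]
contact_force: [1.2, 0.5, 7.5]
opening: 0.244
finger_force: 99.5
```

View pics/m3.png

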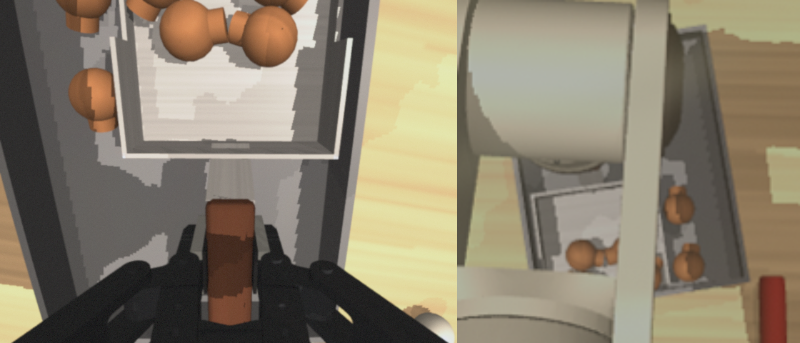

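The wrist view (left half) shows four knobs inside the pan and two outside it, still in the tray at its left side. I'll tilt the lip up, then lift slowly.

```bash
python3 -m creep '[{"delta_pos":[0.01,0.002,0.02],"dr":[-0.002,0.012,0],"hand":1},{"delta_pos":[0.02,0.003,0.05],"dr":[-0.004,0.025,0],"hand":1},{"delta_pos":[0.03,0.005,0.09],"dr":[-0.0065,0.037,0],"hand":1},{"delta_pos":[0.04,0.007,0.13],"dr":[-0.0085,0.049,0],"hand":1},{"delta_pos":[0.05,0.008,0.17],"dr":[-0.0107,0.061,0],"hand":1},{"delta_pos":[0.055,0.009,0.21],"dr":[-0.013,0.074,0],"hand":1},{"delta_pos":[0.06,0.01,0.25],"dr":[-0.015,0.086,0],"hand":1},{"delta_pos":[0.065,0.011,0.29],"dr":[-0.017,0.098,0],"hand":1},{"delta_pos":[0.07,0.012,0.33],"dr":[-0.0195,0.111,0],"hand":1},{"delta_pos":[0.075,0.012,0.37],"dr":[-0.0215,0.123,0],"hand":1},{"delta_pos":[0.075,0.012,0.37],"dr":[-0.0215,0.123,0],"hand":1}]'
python3 -m creep '[{"delta_pos":[0,0,0.05],"dr":[0,0,0],"hand":1},{"delta_pos":[0,0,0.15],"dr":[0,0,0],"hand":1},{"delta_pos":[0,0,0.3],"dr":[0,0,0],"hand":1},{"delta_pos":[0,0,0.45],"dr":[0,0,0],"hand":1},{"delta_pos":[0,0,0.6],"dr":[0,0,0],"hand":1},{"delta_pos":[0,0,0.75],"dr":[0,0,0],"hand":1},{"delta_pos":[0,0,0.85],"dr":[0,0,0],"hand":1},{"delta_pos":[0,0,0.9],"dr":[0,0,0],"hand":1}]'
python3 - <<'E'
from h import *
c,a=snap("wrist","w4");_,b=snap("scene","s4");cv2.imwrite("pics/m4.png",cv2.resize(np.hstack([a,b]),(800,300))[:,:,::-1]);print(observe()["joints"])
E
```

```text
time: 11.3
position: [589.6, 61.1, 84.8]
eef_rot: [0.25, -2.87, 0.033]
contact_force: [0.2, 1.2, -3.2]
opening: 0.244
finger_force: 98.2
time: 12.3
position: [589.4, 61.1, 175.5]
eef_rot: [0.25, -2.87, 0.033]
contact_force: [0.8, 0.1, -3.3]
opening: 0.242
finger_force: 98.2
[-0.00196076  0.3870853   1.27574998 -0.04577231  1.73594061 -1.74805335]
```

View pics/m4.png

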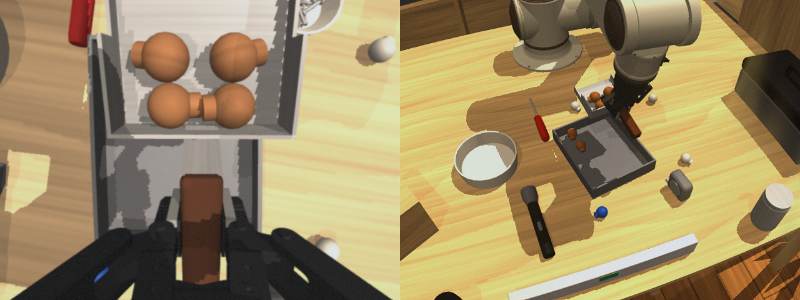

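All four knobs rest against the pan's back wall, and the other two are still in the tray. Carrying to the dish.

```bash
for i in 1 2 3 4; do python3 -m creep '[{"delta_pos":[0.02,-0.08,0],"dr":[0,0,0],"hand":1},{"delta_pos":[0.05,-0.24,0],"dr":[0,0,0],"hand":1},{"delta_pos":[0.09,-0.42,0],"dr":[0,0,0],"hand":1},{"delta_pos":[0.12,-0.58,0],"dr":[0,0,0],"hand":1},{"delta_pos":[0.16,-0.74,0],"dr":[0,0,0],"hand":1},{"delta_pos":[0.172,-0.82,0],"dr":[0,0,0],"hand":1}]' | head -3; done
python3 - <<'E'
from h import *
c,a=snap("wrist","w5");_,b=snap("scene","s5");cv2.imwrite("pics/m5.png",cv2.resize(np.hstack([a,b]),(800,300))[:,:,::-1])
np.set_printoptions(precision=1,suppress=True);s=observe();print(s["joints"],s["position"])
E
```

```text
time: 13.15
position: [606.7, -22.2, 174.8]
eef_rot: [0.248, -2.87, 0.033]
time: 13.9
position: [623.9, -104.1, 174.7]
eef_rot: [0.249, -2.87, 0.033]
time: 14.65
position: [641.0, -186.2, 174.6]
eef_rot: [0.249, -2.87, 0.033]
time: 15.4
position: [658.2, -268.2, 174.6]
eef_rot: [0.249, -2.87, 0.033]
[-0.4  0.6  0.9 -0.2  1.8 -2.2] [ 658.1 -267.8  174.5]
```

View pics/m5.png

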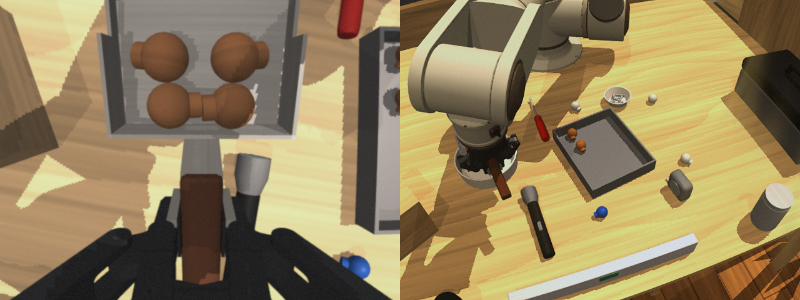

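```bash
python3 -m creep '[{"delta_pos":[0,0,-0.1],"dr":[0.0036,-0.02,0],"hand":1},{"delta_pos":[0,0,-0.22],"dr":[0.008,-0.045,0],"hand":1},{"delta_pos":[0,0,-0.34],"dr":[0.0125,-0.07,0],"hand":1},{"delta_pos":[0,0,-0.46],"dr":[0.017,-0.098,0],"hand":1},{"delta_pos":[0,0,-0.566],"dr":[0.0215,-0.123,0],"hand":1}]' | head -4
python3 -m creep '[{"delta_pos":[-0.047,-0.008,0.084],"dr":[0.0072,-0.041,0],"hand":1},{"delta_pos":[-0.095,-0.017,0.168],"dr":[0.0144,-0.082,0],"hand":1},{"delta_pos":[-0.162,-0.028,0.237],"dr":[0.0215,-0.123,0],"hand":1},{"delta_pos":[-0.229,-0.04,0.306],"dr":[0.0287,-0.164,0],"hand":1},{"delta_pos":[-0.313,-0.055,0.376],"dr":[0.0359,-0.205,0],"hand":1},{"delta_pos":[-0.398,-0.069,0.447],"dr":[0.043,-0.246,0],"hand":1},{"delta_pos":[-0.498,-0.087,0.511],"dr":[0.05,-0.287,0],"hand":1},{"delta_pos":[-0.597,-0.104,0.575],"dr":[0.0574,-0.328,0],"hand":1},{"delta_pos":[-0.708,-0.123,0.635],"dr":[0.0646,-0.369,0],"hand":1},{"delta_pos":[-0.82,-0.143,0.696],"dr":[0.0718,-0.41,0],"hand":1},{"delta_pos":[-0.82,-0.143,0.696],"dr":[0.0718,-0.41,0],"hand":1},{"delta_pos":[-0.82,-0.143,0.696],"dr":[0.0718,-0.41,0],"hand":1},{"delta_pos":[-0.82,-0.143,0.696],"dr":[0.0718,-0.41,0],"hand":1},{"delta_pos":[-0.82,-0.143,0.696],"dr":[0.0718,-0.41,0],"hand":1}]'
python3 - <<'E'
from h import *
c,a=snap("wrist","w6");_,b=snap("scene","s6");cv2.imwrite("pics/m6.png",cv2.resize(np.hstack([a,b]),(800,300))[:,:,::-1])
E
```

```text
time: 16.12
position: [658.0, -266.2, 118.1]
eef_rot: [-0.273, 3.128, 0.0]
contact_force: [-0.1, 1.2, -2.7]
time: 17.88
position: [604.0, -253.9, 226.0]
eef_rot: [-0.115, 2.353, 0.077]
contact_force: [-0.1, -0.6, -2.8]
opening: 0.237
finger_force: 98.8
```

View pics/m6.png

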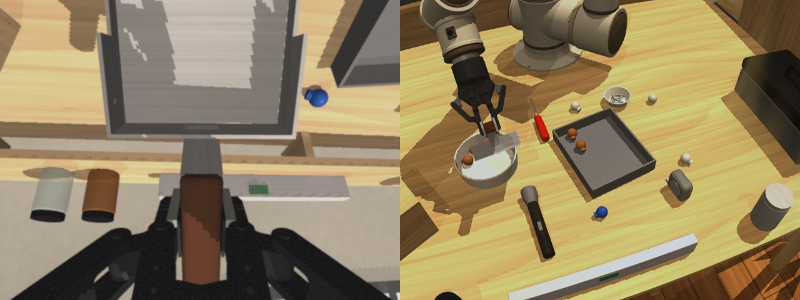

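The pan is empty, with knobs visible in the dish at (467,158). The arm stopped a little short of the last tilt. I'll count the brown blobs and work out the turn back to level.

```bash
python3 -m creep '[{"delta_pos":[0,0,0.1],"dr":[0,0,0],"hand":1},{"delta_pos":[0,0,0.3],"dr":[0,0,0],"hand":1},{"delta_pos":[0.1,0,0.4],"dr":[0,0,0],"hand":1}]'
cat >> h.py <<'E'
def back(p):
    s=observe();d=R.from_rotvec([-0.272,3.129,0])*R.from_rotvec(s["eef_rot"]).inv()
    print("dr",(d.as_rotvec()/np.radians(120)).round(4),"dpos",((np.array(p)-s["position"])/100).round(3),s["time"],s["joints"].round(2))
def brown(n):
    c=calibration(n);im=read_camera(n);h=cv2.cvtColor(im,cv2.COLOR_RGB2HSV)
    m=cv2.inRange(h,(5,120,60),(15,255,255))
    N,_,st,ce=cv2.connectedComponentsWithStats(m)
    for i in range(1,N):
        if st[i,4]>40: print(n,ce[i].round(),st[i,4],onz(c,[ce[i]],20)[0,:2].round())
E
python3 - <<'E'
from h import *
back([602,310,144]);brown("scene")
E
```

```text
time: 18.35
position: [614.4, -254.4, 269.4]
eef_rot: [-0.115, 2.35, 0.073]
contact_force: [0.2, -0.6, -2.7]
opening: 0.241
finger_force: 98.9
dr [-0.0607  0.3721  0.0343] dpos [-0.124  5.644 -1.254] 18.35 [-0.79 -0.02  1.74  0.73  1.01 -2.73]
scene [610.  18.] 295 [  29. 1138.]
scene [22. 21.] 50 [-533. -534.]
scene [ 8. 30.] 73 [-498. -576.]
scene [154.  35.] 56 [-263. -160.]
scene [624.  49.] 54 [ 190. 1049.]
scene [601.  64.] 60 [238. 920.]
scene [635.  74.] 71 [300. 995.]
scene [136. 182.] 263 [ 300. -275.]
scene [227. 216.] 102 [ 450. -123.]
scene [275. 213.] 218 [473. -35.]
scene [289. 233.] 226 [527. -25.]
scene [160. 233.] 177 [ 451. -250.]
scene [119. 243.] 44 [ 449. -327.]
scene [107. 255.] 222 [ 472. -350.]
scene [ 44. 345.] 46 [ 627. -475.]
scene [540. 448.] 12780 [1035.  191.]
```

```bash
python3 -m creep '[{"delta_pos":[0,0.1,0],"dr":[-0.01,0.062,0.0057],"hand":1},{"delta_pos":[0,0.25,0],"dr":[-0.02,0.124,0.0114],"hand":1},{"delta_pos":[0,0.4,0],"dr":[-0.03,0.186,0.017],"hand":1},{"delta_pos":[0,0.6,0],"dr":[-0.04,0.248,0.023],"hand":1},{"delta_pos":[0,0.8,0],"dr":[-0.05,0.31,0.0286],"hand":1},{"delta_pos":[0,0.94,0],"dr":[-0.0607,0.3721,0.0343],"hand":1},{"delta_pos":[0,0.94,0],"dr":[-0.0607,0.3721,0.0343],"hand":1}]' | head -3
for i in 1 2 3 4 5; do python3 -m creep '[{"delta_pos":[0,0.2,0],"dr":[0,0,0],"hand":1},{"delta_pos":[0,0.6,0],"dr":[0,0,0],"hand":1},{"delta_pos":[0,0.94,0],"dr":[0,0,0],"hand":1},{"delta_pos":[0,0.94,0],"dr":[0,0,0],"hand":1}]' | sed -n 2p; done
python3 - <<'E'
from h import *
back([602,310.3,44.5]);brown("top");brown("scene")
E
```

```text
time: 19.27
position: [615.6, -158.3, 265.7]
eef_rot: [0.274, -3.127, -0.004]
position: [613.6, -63.7, 267.4]
position: [613.7, 30.1, 266.9]
position: [613.8, 124.1, 266.6]
position: [613.7, 218.2, 266.4]
position: [613.6, 312.4, 266.2]
dr [-0.001  -0.0013 -0.0002] dpos [-0.116 -0.021 -2.217] 21.775 [ 0.36  0.39  1.07  0.    1.68 -1.39]
top [80.  3.] 650 [1038.  490.]
top [451.  10.] 5486 [1030. -238.]
top [ 92. 142.] 322 [753. 439.]
top [336. 268.] 214 [528. -26.]
top [341. 298.] 218 [475. -37.]
top [517. 303.] 179 [ 472. -352.]
top [381. 329.] 238 [ 421. -108.]
top [462. 316.] 178 [ 447. -253.]
top [493. 324.] 383 [ 434. -309.]
scene [50. 13.] 146 [-538. -447.]
scene [108.   7.] 102 [-487. -269.]
scene [609.   6.] 105 [ -33. 1187.]
scene [619.  16.] 118 [  24. 1181.]
scene [635.   9.] 60 [  -5. 1280.]
scene [147.  13.] 53 [-395. -163.]
scene [92. 18.] 61 [-438. -318.]
scene [21. 25.] 118 [-503. -535.]
scene [564.  33.] 103 [ 76. 917.]
scene [578.  31.] 47 [ 75. 971.]
scene [605.  36.] 148 [ 118. 1039.]
scene [54. 32.] 48 [-404. -433.]
scene [636.  40.] 48 [ 156. 1133.]
scene [601.  53.] 104 [193. 961.]
scene [616.  65.] 52 [251. 966.]
scene [597.  73.] 45 [272. 881.]
scene [629.  78.] 90 [310. 964.]
scene [533. 120.] 352 [388. 594.]
scene [231. 203.] 90 [ 419. -106.]
scene [223. 209.] 84 [ 431. -126.]
scene [275. 213.] 207 [473. -36.]
scene [128. 234.] 458 [ 432. -307.]
scene [159. 232.] 233 [ 447. -251.]
scene [289. 232.] 221 [526. -25.]
scene [108. 256.] 226 [ 472. -350.]
scene [547. 447.] 12317 [1037.  202.]
scene [398. 474.] 529 [993. -17.]
```

There are four knobs in the dish (one blob is two together) and two in the tray. Laying the scoop back where it came from.

```bash
python3 -m creep '[{"delta_pos":[-0.05,-0.01,-0.3],"dr":[0,0,0],"hand":1},{"delta_pos":[-0.116,-0.021,-0.7],"dr":[-0.001,-0.0013,0],"hand":1},{"delta_pos":[-0.116,-0.021,-1],"dr":[-0.001,-0.0013,0],"hand":1}]' | sed -n 2p
python3 -m creep '[{"delta_pos":[0,0,-0.3],"dr":[0,0,0],"hand":1},{"delta_pos":[0,0,-0.7],"dr":[0,0,0],"hand":1},{"delta_pos":[0,0,-0.9],"dr":[0,0,0],"hand":1},{"delta_pos":[0,0,-1],"dr":[0,0,0],"hand":1},{"delta_pos":[0,0,-1],"dr":[0,0,0],"hand":1}]' | sed -n 2p
python3 -m creep '[{"delta_pos":[0,0,-0.08],"dr":[0,0,0],"hand":1},{"delta_pos":[0,0,-0.14],"dr":[0,0,0],"hand":1},{"delta_pos":[0,0,-0.18],"dr":[0,0,0],"hand":1},{"delta_pos":[0,0,-0.2],"dr":[0,0,0],"hand":1},{"delta_pos":[0,0,-0.21],"dr":[0,0,0],"hand":1},{"delta_pos":[0,0,-0.21],"dr":[0,0,0],"hand":1}]'
```

```text
position: [601.9, 306.9, 165.4]
position: [602.6, 307.9, 67.0]
time: 23.62
position: [602.4, 308.0, 45.7]
eef_rot: [-0.27, 3.129, -0.001]
contact_force: [0.5, 1.3, -1.9]
opening: 0.241
finger_force: 98.7
```

```bash
python3 -m creep '[{"delta_pos":[0,0,-0.01],"dr":[0,0,0],"hand":1},{"delta_pos":[0,0,-0.018],"dr":[0,0,0],"hand":1},{"delta_pos":[0,0,-0.022],"dr":[0,0,0],"hand":1},{"delta_pos":[0,0,-0.022],"dr":[0,0,0],"hand":1}]'
```

```text
time: 24.12
position: [602.5, 308.0, 43.8]
eef_rot: [-0.27, 3.128, -0.001]
contact_force: [-0.1, -1.6, 1.8]
opening: 0.24
finger_force: 99.4
```

```bash
python3 -m creep '[{"delta_pos":[0,0,0],"dr":[0,0,0],"hand":0},{"delta_pos":[0,0,0],"dr":[0,0,0],"hand":-0.5},{"delta_pos":[0,0,0],"dr":[0,0,0],"hand":-1},{"delta_pos":[0,0,0],"dr":[0,0,0],"hand":-1},{"delta_pos":[0,0,0],"dr":[0,0,0],"hand":-1},{"delta_pos":[0,0,0],"dr":[0,0,0],"hand":-1},{"delta_pos":[0,0,0],"dr":[0,0,0],"hand":-1},{"delta_pos":[0,0,0],"dr":[0,0,0],"hand":-1}]'
python3 -m creep '[{"delta_pos":[0,0,0.2],"dr":[0,0,0],"hand":-1},{"delta_pos":[0,0,0.5],"dr":[0,0,0],"hand":-1},{"delta_pos":[0,0,1],"dr":[0,0,0],"hand":-1},{"delta_pos":[0,0,1],"dr":[0,0,0],"hand":-1}]'
for i in 1 2; do python3 -m creep '[{"delta_pos":[0,0.4,0.2],"dr":[0,0,0],"hand":-1},{"delta_pos":[0,0.8,0.5],"dr":[0,0,0],"hand":-1},{"delta_pos":[0,1,0.6],"dr":[0,0,0],"hand":-1},{"delta_pos":[0,1,0.6],"dr":[0,0,0],"hand":-1}]'|sed -n 2p; done
python3 - <<'E'
from h import *
_,a=snap("top","t9");_,b=snap("scene","s9");cv2.imwrite("pics/m9.png",cv2.resize(np.hstack([a,b]),(800,300),interpolation=3)[:,:,::-1])
E
```

```text
time: 25.12
position: [602.3, 308.0, 43.4]
eef_rot: [-0.27, 3.129, -0.001]
contact_force: [-1.2, -0.2, -0.3]
opening: 1.003
finger_force: 0.0
time: 25.62
position: [604.0, 308.7, 149.6]
eef_rot: [-0.27, 3.121, 0.003]
contact_force: [-0.3, -0.1, -0.7]
opening: 0.999
finger_force: 0.0
position: [602.1, 409.4, 204.4]
position: [602.3, 508.5, 263.3]
```

View pics/m9.png

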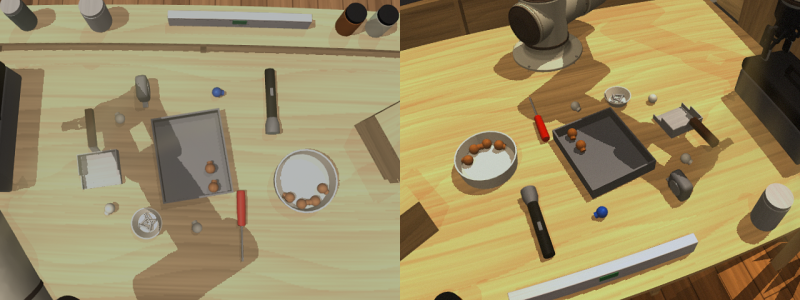

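The final view shows four knobs in the dish (300,195), two in the tray (212,178), the scoop flat on the board, and everything else undisturbed.

```bash
python3 -c "
from bench import *
print(observe()['contact_force']);print(sign_off())"
```

```text
[-0.48210801 -0.92991048 -0.53206291]
the job is handed in; nothing more can be done
None
```

The job is handed in: four knobs are in the dish, the other two are still in the tray, and the scoop is lying flat on the board again, with the dish and the other things looking unmoved in the last pictures.

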